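# Close and lock the lacquer jar

## Robot

A 6-joint arm with a two-finger parallel gripper is mounted at the origin on the work surface. World frame = base frame: x ahead of the robot, y to its left, z up, the work surface at z = 0. Lengths are in m, angles in degrees, forces in N, time in s.
With the tool pointing down it reaches from about 0.4 to 0.825 m from the base axis. Payload 7 kg.
Tool frame: the origin (TCP) lies between the finger pads, 19 mm behind the fingertips; this is the grasp point; z points along the fingers, y is the line along which they close (so a half turn about z gives the same grasp; the last joint's range is limited). The gripper opens to 88 mm and grips with 3 to 60 N. Pads are 19 mm wide; open, the fingers measure 130 mm over their backs; the gripper's body (78 mm by 193 mm) begins 47 mm behind the grasp point.
Start: joints at [93.111, 20.546, 0.682, 0, -70.136, -16.507], TCP at [0.156, 0.657, 0.245] pointing down, gripper open.
Joint ranges: [-176.03, 176.03], [-82.01, 121.73], [-58.28, 71.71], [-173.87, 95.51], [-174.79, -0.11], [-173.66, 173.66]. Speed limits (degrees/s): [136.94, 136.94, 172.46, 180, 180, 180].

## Interface

Orientations are given as [roll, pitch, yaw] about the fixed x, y, z axes, in that order (R = Rz(yaw) Ry(pitch) Rx(roll)).
In Python, from plant import r, vision gives the robot as it stands.
- The arm moves only by the shell command python3 -m pendant 'ROWS' [FORCE]. ROWS is JSON, a list that holds one entry, the list of rows, each a list of 7 numbers: the shift along the tool's x, y, z scaled (see below), then the turn, a rotation vector about the tool's x, y, z scaled (see below), then the opening, from -1 (shut) to 1 (fully open). In form: [[[x, y, z, wx, wy, wz, fingers], ...]]. A call has exactly 8 rows; each row shifts and turns the commanded pose from where the row before left it, along the tool's axes as they then stand; what a row does not reach is not made up. The controller multiplies each number of a shift by 20 mm and each number of a turn by 4 degrees. A row lasts 1/10 s, in which the tool goes at most 50 mm and 8.59 degrees, less where a joint would pass 70% of its speed; a pose out of reach is approached as far as the arm can. A call with a number of a shift or a turn outside -1 to 1 is refused whole. A call with a gripper value outside its range is refused whole. The fingers move at their own pace and stop on an object; FORCE is the grip in N (left out, the last holds). Time passes only in rows, so rows that do not move let the fingers close, or fill a call up. It gives the time, the measured TCP pose, the force, the opening and the grip force at its end, in the units of the state.
- r.get_state(): the state, without advancing time (a new reading comes with each control period).
- vision.capture(name): name is "scene" or "top" or "wrist"; returns a dict with "frame" (400x640x3 uint8, blue, green, red), "depth" (400x640 float32, m along the optical axis (not along the pixel's ray), 0 where there is no reading), "camera_matrix" (3x3 intrinsics, pixels), "extrinsics" (4x4, takes a point from world to camera coordinates); the wrist camera has in their place "hand_eye" (4x4, takes a point from camera to tool coordinates, whose origin is the TCP and whose axes are the flange's). Camera axes: x right, y up, looking along -z (the intrinsics and any distortion apply to the point x, -y, -z); pixel columns grow to the right and rows downward; lengths in m; the calibration is good to about 2 mm. The wrist camera is an equidistant fisheye: a pixel r from the principal point sees the ray r / f radians off the axis. A picture is of the moment at which its call begins: read the wrist's pose just before it.
- r.close_job(): hands the job in; it is judged then, once.
The state is a dict: "time_s": time; "joints": joint angles; "qd": joint speeds; "joint_torque": joint torques, N m; "tcp_pos": TCP position; "eef_rot": TCP orientation; "contact_force": force on the tool from outside, world axes, zero at the start; "moment": the same for the moment, N m; "gripper_width": finger opening in m; "gripper_force": force on a finger pad.
Only numpy, scipy, OpenCV 4.12 (cv2) and the standard library are available. Lean on these libraries where they do the work, as an engineer would, in place of code of your own. Each camera call takes 0.05 s, during which the arm holds its last target. There are 200 camera calls.

## Task

The lacquer jar in the steel carrier has been left with its screw cap loose. Twist the cap clockwise until it is fully tight, and only then swing the carrier's hasp bar over the cap into its catch. Do not push the squat jar, the bowl, the brush or the spatula about.

Things in the scene. Friction and masses are not known exactly. Their poses are not given: they have to be found in the camera images.
- carrier: Fixed steel carrier: base plate 190 x 100 x 12 mm (x by y) with an amber jar (76 mm wide, narrowing to its neck 85 mm up) clamped upright at its middle; neither moves. Origin: underside of the plate, on the jar's vertical axis; z up. Pivot post (14 mm thick) at x = -72 mm, catch at x = +66 mm.
- cap_grip (a point): Point on the jar's axis inside the black round screw cap, 112 mm above the bench, the height to grip. Cap: 54 mm wide, from 94 to 124 mm above the bench, a straight rib 3 mm high on its top from centre to rim. It turns in place about the vertical (does not rise) and stays where left (0.1 N m friction). The rib points along the point's -x.
- cap (a joint): Angle of the screw cap, rad: 0 = fully tight (a hard stop; the rib then points at the pivot post), positive = unscrewed (anticlockwise seen from above), up to 2.8. Starts 1.5 to 2.4.
- hasp_knob (a point): Point on the axis of the upright black knob (16 mm thick) near the hasp bar's free end, 164 mm above the bench, a good TCP height for a pinch. Knob spans 140 to 180 mm above the bench and stands 165 mm from the pivot axis. Bar: flat steel, 175 x 18 x 8 mm, level, 132 to 140 mm above the bench. The point's x points along the bar, away from the pivot.
- hasp_pivot (a point): Point on the vertical pivot axis of the hasp bar, on top of the pivot post, 132 mm above the bench; axes as those of the carrier (fixed).
- hasp (a joint): Swing of the hasp bar about its vertical pivot, rad: 0 = closed (a stop: bar along the carrier's +x, over the cap and home in the catch), positive = swung away towards the carrier's +y (anticlockwise seen from above), up to 1.7. It stays where it is left (about 0.15 N m of friction). Starts 1.1 to 1.5.
- panel: Fixed black panel with pale inlay lying flat, 200 x 150 x 12 mm; origin at the centre of its underside.
- spatula: Loose spatula, 170 mm long, lying on the panel along its own x axis. Bystander.
- squat_jar: Loose closed squat amber jar with a black cap, 72 mm wide, 75 mm high; origin at the centre of its underside. Bystander, not to be opened or moved.
- bowl: Loose white bowl, 110 mm wide, 45 mm high; origin at the centre of its underside. Bystander.
- brush: Loose brush, 190 mm long, lying along its own x axis. Bystander.
- catch (a point): Middle of the catch's slot, 136 mm above the bench, axes as the carrier's. The catch is a fixed C-shaped bracket 150 mm high, 12 mm thick along x, open towards the carrier's +y; its upright spans y = -21 to -11 mm, its jaws reach y = +10 mm.

How it is judged:
By the outcome, as a careful person would: the job done as asked, in the order asked, and still so for the second after the job is handed in, with the robot touching nothing.
It also fails if it takes over 61 s, if anything falls off the work surface, if the arm or the gripper's body presses on something with over 40 N, if the wrist force passes 120 N, or if a joint passes its speed limit or range.

## Working session

There is one attempt and no reset: what is moved stays moved. The work goes in short steps, Python scripts to look and compute and a shell command to move; the robot and the scene stay as the last step left them, time stands still between calls to the robot, and variables do not carry over. Pictures are saved under pics/ and viewed, at most 10 in all, crops included, and the job is handed in when it is done.

```bash
ls; mkdir -p pics
python3 - <<'E'
from plant import r, vision
import cv2,numpy as np
print(r.get_state())
for n in ("top","scene"):
    c=vision.capture(n); cv2.imwrite(f"pics/{n}0.png",c["frame"]); np.savez(f"pics/{n}0.npz",**{k:v for k,v in c.items() if v is not None})
    print(n,c["camera_matrix"],c["extrinsics"],c.keys())
E
```

```text
pics
{'time_s': 0.0, 'joints': array([ 9.31102038e+01,  2.05914524e+01,  6.34175119e-01, -2.09213529e-02,
       -7.01359684e+01, -1.65082940e+01]), 'qd': array([ 0.00288717,  0.04001952,  0.0497821 , -0.05309826,  0.02362055,
       -0.0144004 ]), 'joint_torque': array([ 1.48743202e-03, -5.82717061e+01,  2.93052274e+01,  6.99721947e+00,
        6.83462567e-03, -1.49993011e-04]), 'tcp_pos': array([0.15630461, 0.6561821 , 0.244423  ]), 'eef_rot': array([ 1.79905009e+02, -7.64212890e-03, -1.34052087e+01]), 'contact_force': array([-0.38433192,  0.02356925, -0.16879149]), 'moment': array([-0.00800572, -0.03947375, -0.02050644]), 'gripper_force': 0.0, 'gripper_width': 0.08761961985094888}
top [[375.47668661   0.         316.08100271]
 [  0.         375.47668661 201.72683798]
 [  0.           0.           1.        ]] [[ 0.00873865 -0.99970822  0.0225189  -0.03658119]
 [ 0.98994697  0.01182814  0.14094355 -0.60324433]
 [-0.14116878  0.02106086  0.98976149 -1.07217267]
 [ 0.          0.          0.          1.        ]] dict_keys(['frame', 'depth', 'camera_matrix', 'extrinsics'])
scene [[371.77583352   0.         320.53170819]
 [  0.         371.77583352 198.97344438]
 [  0.           0.           1.        ]] [[ 0.7821353   0.62302226 -0.01037455 -0.4450252 ]
 [-0.35743537  0.462234    0.81152923  0.10990927]
 [ 0.51039624 -0.63101743  0.58421972 -1.47381906]
 [ 0.          0.          0.          1.        ]] dict_keys(['frame', 'depth', 'camera_matrix', 'extrinsics'])
```

View pics/top0.png

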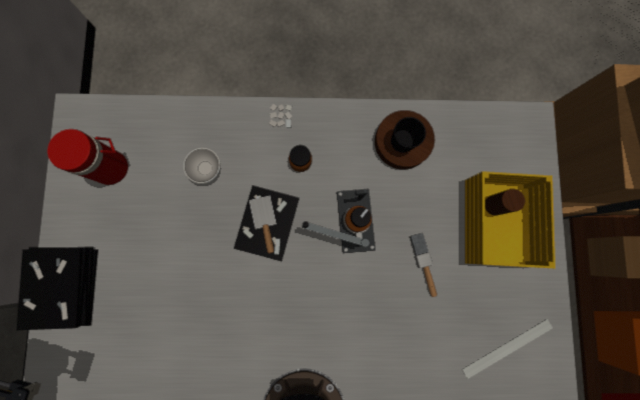

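View pics/scene0.png

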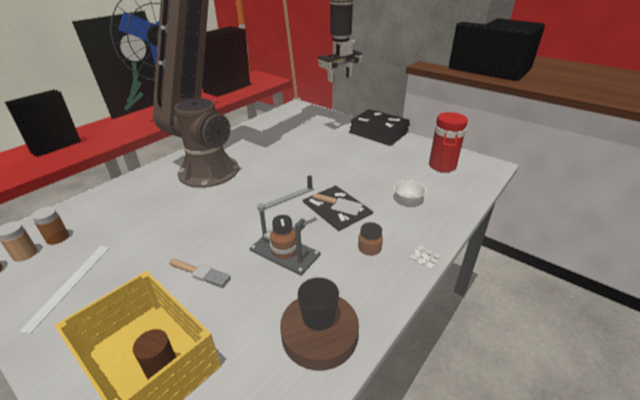

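The top view shows the carrier near (356,220), with the bar's pivot near (366,243), the knob near (306,225) and the catch near (353,196). The squat jar is at (300,158), the panel with the spatula at (267,223), the brush at (425,265) and the bowl at (202,166). Next I'll zoom in and deproject.

```bash
cat > h.py <<'E'
import numpy as np, cv2
def deproj(c,u,v,z=None):
    K=c["camera_matrix"];E=c["extrinsics"];R=E[:3,:3];t=E[:3,3]
    o=-R.T@t
    u=np.asarray(u,float);v=np.asarray(v,float)
    d=np.stack([(u-K[0,2])/K[0,0],-(v-K[1,2])/K[1,1],-np.ones_like(u)],-1)
    if z is None: s=c["depth"][v.astype(int),u.astype(int)]
    else: s=(z-o[2])/(d@R)[...,2]
    return o+(d@R)*np.asarray(s)[...,None]
def proj(c,p):
    K=c["camera_matrix"];E=c["extrinsics"];q=np.atleast_2d(p)@E[:3,:3].T+E[:3,3]
    return np.stack([K[0,2]+K[0,0]*q[:,0]/-q[:,2],K[1,2]-K[1,1]*q[:,1]/-q[:,2]],-1)
E
python3 - <<'E'
import numpy as np,cv2
from h import *
c=np.load("pics/top0.npz")
f=c["frame"][180:260,290:390]
cv2.imwrite("pics/crop.png",cv2.resize(f,None,fx=7,fy=7,interpolation=cv2.INTER_CUBIC))
# height map
vv,uu=np.mgrid[180:260,290:390]
P=deproj(c,uu,vv)
Z=P[...,2]
for lo,hi in((.170,.19),(.142,.16),(.128,.142),(.115,.126),(.006,.02)):
    m=(Z>lo)&(Z<hi); q=P[m]
    print(lo,hi,m.sum(),q.mean(0) if m.sum() else '', q.min(0) if m.sum() else '',q.max(0) if m.sum() else '')
E
```

```text
0.17 0.19 30 [ 0.52699115 -0.0010634   0.18042435] [ 0.5204296  -0.00712369  0.17543175] [0.53353248 0.0058075  0.18505487]
0.142 0.16 210 [ 0.53060126 -0.11696653  0.14631942] [ 0.47155618 -0.17014398  0.14201876] [0.62453009 0.00618055 0.15941262]
0.128 0.142 327 [ 0.51204504 -0.08422571  0.13900486] [ 0.4743504  -0.17350647  0.12812234] [0.62226197 0.0089644  0.14198864]
0.115 0.126 224 [ 0.55323378 -0.15058732  0.12365475] [ 0.52649501 -0.17701705  0.11618877] [ 0.62062327 -0.12526926  0.12593085]
0.006 0.02 1332 [ 0.55913785 -0.12000729  0.01263553] [ 0.43669558 -0.25603505  0.00600826] [0.67888211 0.04890463 0.01959204]
```

View pics/crop.png

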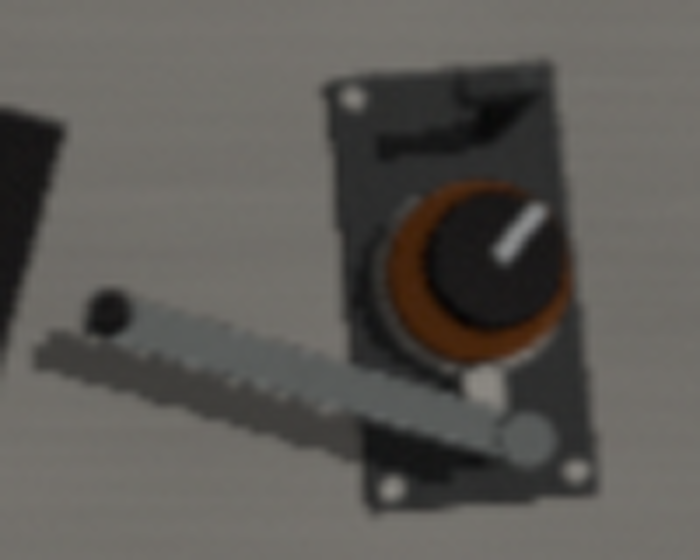

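The crop shows the cap centre at crop (497,260), with the rib running to (543,208). The pivot is at (528,440) and the knob at (108,314). The plate corners are at (327,85), (550,62), (597,490) and (370,513).

Run:
```python
import numpy as np,cv2
from h import *
c=np.load("pics/top0.npz")
f=lambda a,z: deproj(c,(np.array(a)[:,0]+.5)/7-.5+290,(np.array(a)[:,1]+.5)/7-.5+180,z)
pl=f([(327,85),(550,62),(597,490),(370,513)],.012); print(pl, pl.mean(0))
ax=(pl[0]+pl[1]-pl[2]-pl[3])/2; ay=(pl[0]+pl[3]-pl[1]-pl[2])/2
print("size",np.linalg.norm(ax),np.linalg.norm(ay),"yaw",np.degrees(np.arctan2(ax[1],ax[0])),np.degrees(np.arctan2(-ay[0],ay[1])))
cap=f([(497,260)],.124)[0]; rib=f([(543,208)],.127)[0]; piv=f([(528,440)],.14)[0]; kn=f([(108,314)],.18)[0]
print("cap",cap,"piv",piv,"knob",kn)
d=cap-piv; print("cap-piv",np.linalg.norm(d[:2]),np.degrees(np.arctan2(d[1],d[0])))
d=kn-piv; print("kn-piv",np.linalg.norm(d[:2]),np.degrees(np.arctan2(d[1],d[0])))
d=rib-cap; print("rib dir",np.linalg.norm(d[:2]),np.degrees(np.arctan2(d[1],d[0])))
# depth-based cap top centroid
vv,uu=np.mgrid[205:232,345:375]; P=deproj(c,uu,vv); m=(P[...,2]>.117)&(P[...,2]<.130)
print(m.sum(),(P[m].min(0)+P[m].max(0))/2,P[m].max(0)-P[m].min(0))
# wrist picture
from plant import r,vision
s=r.get_state();w=vision.capture("wrist");print(w["hand_eye"])
# obstacles
for n,u,v in(("sq",300,155),("bowl",202,163)): print(n,deproj(c,np.array([u]),np.array([v])))
```

```text
[[ 0.63981713 -0.09276772  0.012     ]
 [ 0.65131119 -0.19099716  0.012     ]
 [ 0.46467251 -0.20924556  0.012     ]
 [ 0.45400299 -0.11144011  0.012     ]] [ 0.55245095 -0.15111264  0.012     ]
size 0.18713914988155797 0.09864190640042957 yaw 5.661166671712978 6.450432448196487
cap [ 0.5519687  -0.15111937  0.124     ] piv [ 0.48131154 -0.16019611  0.14      ] knob [0.52461098 0.00062604 0.18      ]
cap-piv 0.0712377832604538 7.320227154693807
kn-piv 0.16654910760599595 74.93112631226147
rib dir 0.02707838084265175 -41.19425891186621
303 [ 0.55287425 -0.15114315  0.12381635] [0.05275847 0.05174779 0.01197608]
[[ 8.60778308e-05  9.57815589e-01  2.87383523e-01  7.86856507e-02]
 [ 9.99999989e-01 -4.74579680e-05 -1.41350652e-04 -3.10242930e-04]
 [-1.21749220e-04  2.87383532e-01 -9.57815583e-01 -1.40005202e-01]
 [ 0.00000000e+00  0.00000000e+00  0.00000000e+00  1.00000000e+00]]
sq [[0.73665261 0.01870582 0.07609114]]
bowl [[0.72552735 0.32278731 0.00674735]]
```

The measurements agree with the given sizes:

| Check | Measured | Given |
|---|---|---|
| Plate | 187 x 99 mm | 190 x 100 mm |
| Cap to pivot | 71 mm | 72 mm |
| Knob to pivot | 166.5 mm | 165 mm |

- **Carrier:** yaw is about 6.3°, with the jar axis at about (0.552, -0.151).
- **Cap:** about 2.31 rad open.
- **Hasp:** about 1.20 rad open.

I'll travel towards the cap at height.

```bash
python3 -m pendant '[[[1,1,0,0,0,0,0.5],[1,1,0,0,0,0,0.5],[1,1,0,0,0,0,0.5],[1,1,0,0,0,0,0.5],[1,1,0,0,0,0,0.5],[1,1,0,0,0,0,0.5],[1,1,0,0,0,0,0.5],[1,1,0,0,0,0,0.5]]]' 40
python3 -m pendant '[[[1,1,0,0,0,0,0.5],[1,1,0,0,0,0,0.5],[1,1,0,0,0,0,0.5],[1,1,0,0,0,0,0.5],[1,1,0,0,0,0,0.5],[1,1,0,0,0,0,0.5],[1,1,0,0,0,0,0.5],[1,1,0,0,0,0,0.5]]]'
python3 -m pendant '[[[0.9,1,0,0,0,0,0.5],[0.9,1,0,0,0,0,0.5],[0.9,1,0,0,0,0,0.5],[0.9,1,0,0,0,0,0.5],[0.9,1,0,0,0,0,0.5],[0.9,1,0,0,0,0,0.5],[0.9,1,0,0,0,0,0.5],[0.9,1,0,0,0,0,0.5]]]'
python3 -m pendant '[[[0.45,1,0,0,0,0,0.5],[0.45,1,0,0,0,0,0.5],[0.45,1,0,0,0,0,0.5],[0.45,1,0,0,0,0,0.5],[0.45,1,0,0,0,0,0.5],[0.45,1,0,0,0,0,0.5],[0.45,1,0,0,0,0,0.5],[0.45,0.5,0,0,0,0,0.5]]]'
cat >> h.py <<'E'
def togo(p):
    from plant import r
    from scipy.spatial.transform import Rotation as Ro
    s=r.get_state(); R=Ro.from_euler('xyz',s["eef_rot"],degrees=True)
    print("t",s["time_s"],"tcp",s["tcp_pos"].round(4),s["eef_rot"].round(2),"j6",s["joints"][5].round(1),"F",s["contact_force"].round(1),"M",s["moment"].round(2),"w",round(s["gripper_width"],4),round(s["gripper_force"],1))
    print("units to go",(R.inv().apply(np.array(p)-s["tcp_pos"])/.02).round(2)); return s,R
E
python3 -c "
from h import *; togo([.552,-.151,.112])"
```

```text
time_s: 0.95
tcp_pos: [0.2754, 0.4627, 0.2452]
eef_rot: [180.0, 0.0, -13.4]
contact_force: [-0.1, -0.1, 0.3]
gripper_width: 0.0661
gripper_force: 0.0
time_s: 1.75
tcp_pos: [0.3939, 0.27, 0.2453]
eef_rot: [-180.0, 0.0, -13.4]
contact_force: [-0.1, -0.1, -0.2]
gripper_width: 0.0656
gripper_force: 0.0
time_s: 2.55
tcp_pos: [0.4968, 0.0811, 0.2453]
eef_rot: [-180.0, 0.0, -13.4]
contact_force: [0.4, 0.1, -0.1]
gripper_width: 0.0659
gripper_force: 0.0
time_s: 3.35
tcp_pos: [0.5316, -0.0817, 0.2452]
eef_rot: [180.0, 0.0, -13.4]
contact_force: [-0.3, 0.7, 0.1]
gripper_width: 0.0658
gripper_force: 0.0
t 3.35 tcp [ 0.5316 -0.0817  0.2452] [ 1.7999e+02  3.0000e-02 -1.3450e+01] j6 64.4 F [-0.3  0.7  0.1] M [0.05 0.01 0.01] w 0.0658 0.0
units to go [1.8  3.13 6.66]
```

```bash
python3 -c "
from h import *; s,R=togo([.552,-.151,.112]); print(s['joints'].round(2))"
```

```text
t 3.35 tcp [ 0.5316 -0.0817  0.2452] [ 1.7999e+02  3.0000e-02 -1.3450e+01] j6 64.4 F [-0.3  0.7  0.1] M [0.05 0.01 0.01] w 0.0658 0.0
units to go [1.8  3.13 6.66]
[ 12.15   7.65 -16.62  -0.   -65.75  64.41]
```

```bash
python3 -m pendant '[[[0.45,0.78,0.5,0,0,0,0.5],[0.45,0.78,0.5,0,0,0,0.5],[0.45,0.78,0.5,0,0,0,0.5],[0.45,0.78,0.5,0,0,0,0.5],[0,0,0,0,0,0,0.5],[0,0,0,0,0,0,0.5],[0,0,0,0,0,0,0.5],[0,0,0,0,0,0,0.5]]]'
python3 - <<'E'
from h import *
from plant import vision
s,R=togo([.5525,-.151,.112])
w=vision.capture("wrist"); cv2.imwrite("pics/w1.png",w["frame"]); K=w["camera_matrix"];H=w["hand_eye"];print(K)
# expected pixel of the cap top centre in the fisheye
def wproj(p):
    q=R.inv().apply(np.array(p)-s["tcp_pos"]); q=np.linalg.inv(H)@np.r_[q,1]
    x,y,z=q[0],-q[1],-q[2]; th=np.arctan2(np.hypot(x,y),z); k=th/np.hypot(x,y)
    return K[0,2]+K[0,0]*k*x,K[1,2]+K[1,1]*k*y
for n,p in(("cap",[.5525,-.151,.124]),("knob",[.5246,.0006,.18]),("piv",[.4813,-.160,.14])): print(n,np.round(wproj(p),1))
ring=np.array([wproj([.5525+.027*np.cos(a),-.151+.027*np.sin(a),.124]) for a in np.linspace(0,6.28,60)])
f=w["frame"].copy(); cv2.polylines(f,[ring.round().astype(int)],True,(0,255,0),1)
for p in([.5246,.0006,.18],[.4813,-.160,.14]): cv2.circle(f,tuple(int(round(x)) for x in wproj(p)),2,(0,0,255),-1)
cv2.imwrite("pics/w1o.png",f)
E
```

```text
time_s: 4.15
tcp_pos: [0.5527, -0.1489, 0.206]
eef_rot: [-180.0, -0.1, -13.4]
contact_force: [-0.5, -0.5, 0.8]
gripper_width: 0.0658
gripper_force: 0.0
t 4.15 tcp [ 0.5527 -0.1489  0.206 ] [-1.7998e+02 -5.0000e-02 -1.3350e+01] j6 72.1 F [-0.5 -0.5  0.8] M [-0.03 -0.06 -0.03] w 0.0658 0.0
units to go [0.01 0.11 4.7 ]
[[309.70691629   0.         321.52688105]
 [  0.         309.70691629 198.56346639]
 [  0.           0.           1.        ]]
cap [324.7 213.5]
knob [141.1 311.6]
piv [355.9 298.5]
```

View pics/w1o.png

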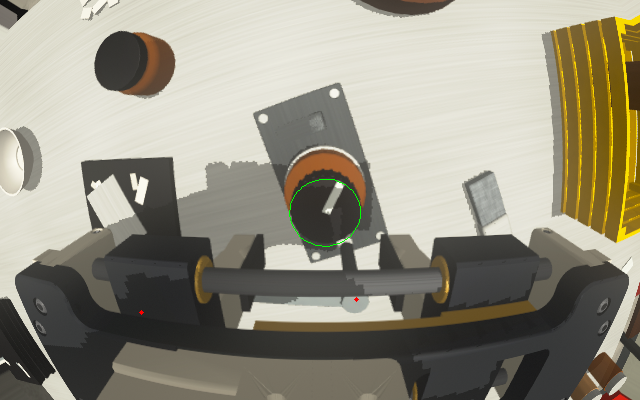

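The predicted cap ring, centred at (325,213), lies on the black cap, and the pivot mark at (356,299) also matches. I'll descend and grip.

```bash
python3 -m pendant '[[[0,0.05,0.8,0,0,0,0.5],[0,0.05,0.8,0,0,0,0.5],[0,0,0.8,0,0,0,0.5],[0,0,0.8,0,0,0,0.5],[0,0,0.8,0,0,0,0.5],[0,0,0.7,0,0,0,0.5],[0,0,0,0,0,0,0.5],[0,0,0,0,0,0,0.5]]]'
python3 -m pendant '[[[0,0,0,0,0,0,0],[0,0,0,0,0,0,0],[0,0,0,0,0,0,0],[0,0,0,0,0,0,0],[0,0,0,0,0,0,0],[0,0,0,0,0,0,0],[0,0,0,0,0,0,0],[0,0,0,0,0,0,0]]]' 35
python3 -c "
from h import *; togo([.5525,-.151,.112])"
```

```text
time_s: 5.0
tcp_pos: [0.5522, -0.1512, 0.1119]
eef_rot: [180.0, -0.0, -13.4]
contact_force: [0.0, -0.4, 0.2]
gripper_width: 0.0658
gripper_force: 0.0
time_s: 5.8
tcp_pos: [0.5524, -0.1516, 0.1123]
eef_rot: [180.0, -0.1, -13.4]
contact_force: [-0.4, -1.1, 5.8]
gripper_width: 0.0539
gripper_force: 35.0
t 5.8 tcp [ 0.5524 -0.1516  0.1123] [ 1.7999e+02 -8.0000e-02 -1.3380e+01] j6 72.4 F [-0.4 -1.1  5.8] M [-0.37  0.46  0.1 ] w 0.0539 35.0
units to go [-0.   -0.03  0.02]
```

Gripped at 53.9 mm. I'll turn it clockwise.

```bash
python3 -m pendant '[[[0,0,0,0,0,1,0],[0,0,0,0,0,1,0],[0,0,0,0,0,1,0],[0,0,0,0,0,1,0],[0,0,0,0,0,1,0],[0,0,0,0,0,1,0],[0,0,0,0,0,1,0],[0,0,0,0,0,1,0]]]'
python3 -c "
from h import *; togo([.5525,-.151,.112])"
python3 -m pendant '[[[0,0,0,0,0,1,0],[0,0,0,0,0,1,0],[0,0,0,0,0,1,0],[0,0,0,0,0,1,0],[0,0,0,0,0,1,0],[0,0,0,0,0,1,0],[0,0,0,0,0,1,0],[0,0,0,0,0,1,0]]]'
python3 -m pendant '[[[0,0,0,0,0,1,0],[0,0,0,0,0,1,0],[0,0,0,0,0,1,0],[0,0,0,0,0,1,0],[0,0,0,0,0,1,0],[0,0,0,0,0,1,0],[0,0,0,0,0,1,0],[0,0,0,0,0,1,0]]]'
python3 -c "
from h import *; togo([.5525,-.151,.112])"
```

```text
time_s: 6.6
tcp_pos: [0.5526, -0.1513, 0.1123]
eef_rot: [-179.9, -0.1, -45.5]
contact_force: [-1.3, 1.4, 6.2]
gripper_width: 0.0534
gripper_force: 35.0
t 6.6 tcp [ 0.5526 -0.1513  0.1123] [-1.7993e+02 -7.0000e-02 -4.5540e+01] j6 40.2 F [-1.3  1.4  6.2] M [0.42 0.32 0.04] w 0.0534 35.0
units to go [-0.02 -0.01  0.02]
time_s: 7.4
tcp_pos: [0.553, -0.1511, 0.1123]
eef_rot: [-179.9, -0.0, -77.5]
contact_force: [0.1, 1.2, 4.6]
gripper_width: 0.0535
gripper_force: 35.0
time_s: 8.2
tcp_pos: [0.5534, -0.1511, 0.1124]
eef_rot: [-179.8, 0.1, -109.5]
contact_force: [1.7, 1.1, 3.8]
gripper_width: 0.0533
gripper_force: 35.0
t 8.2 tcp [ 0.5534 -0.1511  0.1124] [-1.7983e+02  7.0000e-02 -1.0952e+02] j6 -23.8 F [1.7 1.1 3.8] M [ 0.52 -0.63  0.1 ] w 0.0533 35.0
units to go [0.01 0.04 0.02]
```

```bash
python3 -m pendant '[[[0,0,0,0,0,1,0],[0,0,0,0,0,1,0],[0,0,0,0,0,1,0],[0,0,0,0,0,1,0],[0,0,0,0,0,1,0],[0,0,0,0,0,1,0],[0,0,0,0,0,0.5,0],[0,0,0,0,0,0.5,0]]]'
python3 -c "
from h import *; togo([.5525,-.151,.112])"
python3 -m pendant '[[[0,0,0,0,0,0.3,0],[0,0,0,0,0,0.3,0],[0,0,0,0,0,0.3,0],[0,0,0,0,0,0.3,0],[0,0,0,0,0,0.3,0],[0,0,0,0,0,0,0],[0,0,0,0,0,0,0],[0,0,0,0,0,0,0]]]'
python3 -c "
from h import *; togo([.5525,-.151,.112])"
```

```text
time_s: 9.0
tcp_pos: [0.5537, -0.1513, 0.1124]
eef_rot: [-179.9, 0.2, -137.4]
contact_force: [1.6, -0.2, 3.0]
gripper_width: 0.0532
gripper_force: 35.0
t 9.0 tcp [ 0.5537 -0.1513  0.1124] [-1.7985e+02  1.5000e-01 -1.3744e+02] j6 -51.7 F [ 1.6 -0.2  3. ] M [-0.05 -1.08  0.08] w 0.0532 35.0
units to go [0.04 0.05 0.02]
time_s: 9.8
tcp_pos: [0.5538, -0.1514, 0.1123]
eef_rot: [-179.9, 0.2, -143.4]
contact_force: [5.8, -0.5, 4.5]
gripper_width: 0.0532
gripper_force: 35.0
t 9.8 tcp [ 0.5538 -0.1514  0.1123] [-1.7987e+02  1.6000e-01 -1.4340e+02] j6 -57.7 F [ 5.8 -0.5  4.5] M [ 0.06 -2.12 -0.09] w 0.0532 35.0
units to go [0.04 0.05 0.02]
```

```bash
for i in 1; do python3 -m pendant '[[[0,0,0,0,0,0.3,0],[0,0,0,0,0,0.3,0],[0,0,0,0,0,0.2,0],[0,0,0,0,0,0.2,0],[0,0,0,0,0,0,0],[0,0,0,0,0,0,0],[0,0,0,0,0,0,0],[0,0,0,0,0,0,0]]]'; done
python3 -c "
from h import *; togo([.5525,-.151,.112])"
python3 -m pendant '[[[0,0,0,0,0,0.3,0],[0,0,0,0,0,0.3,0],[0,0,0,0,0,0.2,0],[0,0,0,0,0,0.2,0],[0,0,0,0,0,0,0],[0,0,0,0,0,0,0],[0,0,0,0,0,0,0],[0,0,0,0,0,0,0]]]'
python3 -c "
from h import *; togo([.5525,-.151,.112])"
```

```text
time_s: 10.6
tcp_pos: [0.5538, -0.1514, 0.1124]
eef_rot: [-179.9, 0.2, -147.4]
contact_force: [4.8, -0.5, 3.6]
gripper_width: 0.0529
gripper_force: 35.0
t 10.6 tcp [ 0.5538 -0.1514  0.1124] [-179.87    0.18 -147.39] j6 -61.7 F [ 4.8 -0.5  3.6] M [-0.04 -2.15 -0.09] w 0.0529 35.0
units to go [0.04 0.05 0.02]
time_s: 11.4
tcp_pos: [0.5536, -0.1516, 0.1123]
eef_rot: [-179.9, 0.1, -151.3]
contact_force: [4.5, -1.1, 4.6]
gripper_width: 0.0534
gripper_force: 35.0
t 11.4 tcp [ 0.5536 -0.1516  0.1123] [-1.7987e+02  1.2000e-01 -1.5126e+02] j6 -65.6 F [ 4.5 -1.1  4.6] M [-0.36 -1.98  1.26] w 0.0534 35.0
units to go [0.03 0.05 0.02]
```

The turning moment rose to 1.26 N m at 138°, so the stop has been reached. I'll add a small extra turn to confirm, then ease off, open and rise for a look.

```bash
python3 -m pendant '[[[0,0,0,0,0,0.25,0],[0,0,0,0,0,0.25,0],[0,0,0,0,0,0.1,0],[0,0,0,0,0,0,0],[0,0,0,0,0,0,0],[0,0,0,0,0,0,0],[0,0,0,0,0,0,0],[0,0,0,0,0,0,0]]]' 45
python3 -c "
from h import *; togo([.5525,-.151,.112])"
python3 -m pendant '[[[0,0,0,0,0,0,0.5],[0,0,0,0,0,0,0.5],[0,0,0,0,0,0,0.5],[0,0,-0.8,0,0,0,0.5],[0,0,-1,0,0,0,0.5],[0,0,-1,0,0,0,0.5],[0,0,-1,0,0,0,0.5],[0,0,-0.5,0,0,0,0.5]]]'
python3 - <<'E'
from h import *
from plant import vision
togo([.5525,-.151,.2])
w=vision.capture("wrist"); cv2.imwrite("pics/w2.png",w["frame"])
t=vision.capture("top"); cv2.imwrite("pics/t2.png",cv2.resize(t["frame"][180:260,290:390],None,fx=7,fy=7,interpolation=cv2.INTER_CUBIC))
E
```

```text
time_s: 12.2
tcp_pos: [0.5529, -0.1519, 0.1123]
eef_rot: [-179.9, 0.0, -153.6]
contact_force: [4.1, -3.1, 5.8]
gripper_width: 0.0532
gripper_force: 45.0
t 12.2 tcp [ 0.5529 -0.1519  0.1123] [-1.7988e+02  5.0000e-02 -1.5364e+02] j6 -68.0 F [ 4.1 -3.1  5.8] M [-0.94 -1.33  1.63] w 0.0532 45.0
units to go [-0.    0.05  0.01]
time_s: 13.0
tcp_pos: [0.552, -0.1514, 0.1986]
eef_rot: [-180.0, 0.0, -153.8]
contact_force: [0.0, -0.4, -0.8]
gripper_width: 0.066
gripper_force: 0.0
t 13.0 tcp [ 0.552  -0.1514  0.1986] [-1.7999e+02  4.0000e-02 -1.5382e+02] j6 -68.1 F [ 0.  -0.4 -0.8] M [ 0.1  -0.21  0.05] w 0.066 0.0
units to go [-0.03  0.01 -0.07]
```

View pics/w2.png

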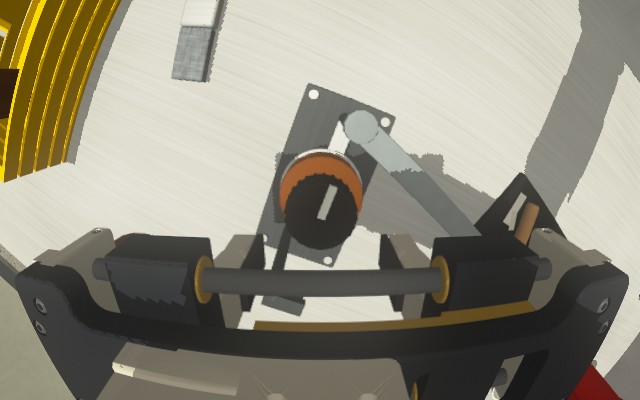

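The rib runs from about (321,219) to (333,186), roughly towards the pivot at (361,127). I'll check the angle numerically.

Run:
```python
from h import *
from plant import vision
s,R=togo([.5246,.0006,.164])
w=vision.capture("wrist");K=w["camera_matrix"];H=w["hand_eye"]
def wd(u,v,z):
    x,y=(u-K[0,2])/K[0,0],(v-K[1,2])/K[1,1]; th=np.hypot(x,y)
    d=np.array([np.sin(th)*x/th,-np.sin(th)*y/th,-np.cos(th)])
    d=R.apply(H[:3,:3]@d); o=s["tcp_pos"]+R.apply(H[:3,3])
    return o+d*(z-o[2])/d[2]
f=w["frame"]; g=cv2.cvtColor(f,cv2.COLOR_BGR2GRAY)
m=np.zeros_like(g); m[180:225,305:345]=1
hsv=cv2.cvtColor(f,cv2.COLOR_BGR2HSV)
bw=((g>110)&(m>0)&(hsv[...,1]<60)).astype(np.uint8)
n,l,st,ce=cv2.connectedComponentsWithStats(bw); i=1+st[1:,4].argmax(); print(st[i],ce[i])
pts=np.argwhere(l==i)[:,::-1]
P=np.array([wd(u,v,.127) for u,v in pts])[:,:2]
_,_,V=np.linalg.svd(P-P.mean(0)); print("rib axis deg",np.degrees(np.arctan2(V[0,1],V[0,0])),"mean",P.mean(0))
print("pivot",wd(361,127,.142),"holes",[wd(*a,.012).round(4) for a in((313,95),(385,122),(327,260))])
```

```text
t 13.1 tcp [ 0.5523 -0.1514  0.1983] [-1.7997e+02  9.0000e-02 -1.5381e+02] j6 -68.0 F [-0.5  0.1 -1.2] M [ 0.09 -0.17 -0.01] w 0.066 0.0
units to go [-2.11  7.43  1.71]
[317 185  21  35 307] [327.01628664 201.98045603]
rib axis deg 5.686798606605488 mean [ 0.54103577 -0.15298627]
pivot [ 0.48293985 -0.15809428  0.142     ] holes [array([ 0.4749, -0.1997,  0.012 ]), array([ 0.4659, -0.1195,  0.012 ]), array([ 0.6369, -0.103 ,  0.012 ])]
```

The rib lies at 5.7° and the plate at 5.5 to 6.3°, so the cap is tight. I'll go above the knob with the tool x axis along the bar, at yaw about -105°.

```bash
python3 -m pendant '[[[0,0,-0.5,0,0,0,0.3],[0,0,-0.5,0,0,-1,0.1],[0,0,-0.4,0,0,-1,0.1],[0,0,0,0,0,-1,0.1],[0,0,0,0,0,-1,0.1],[0,0,0,0,0,-1,0.1],[0,0,0,0,0,-1,0.1],[0,0,0,0,0,-1,0.1]]]'
python3 -m pendant '[[[0,0,0,0,0,-1,0.1],[0,0,0,0,0,-1,0.1],[0,0,0,0,0,-1,0.1],[0,0,0,0,0,-1,0.1],[0,0,0,0,0,-1,0.1],[0,0,0,0,0,-0.2,0.1],[0,0,0,0,0,0,0.1],[0,0,0,0,0,0,0.1]]]'
python3 -m pendant '[[[-0.9,0.45,0,0,0,0,0.1],[-1,0.5,0,0,0,0,0.1],[-1,0.5,0,0,0,0,0.1],[-1,0.5,0,0,0,0,0.1],[-1,0.5,0,0,0,0,0.1],[-1,0.5,0,0,0,0,0.1],[-1,0.4,0,0,0,0,0.1],[0,0,0,0,0,0,0.1]]]'
python3 - <<'E'
from h import *
from plant import vision
s,R=togo([.5246,.0006,.164])
w=vision.capture("wrist");K=w["camera_matrix"];H=w["hand_eye"]
def wproj(p):
    q=R.inv().apply(np.array(p)-s["tcp_pos"]); q=np.linalg.inv(H)@np.r_[q,1]
    x,y,z=q[0],-q[1],-q[2]; th=np.arctan2(np.hypot(x,y),z); k=th/np.hypot(x,y)
    return K[0,2]+K[0,0]*k*x,K[1,2]+K[1,1]*k*y
f=w["frame"].copy()
ring=np.array([wproj([.5246+.008*np.cos(a),.0006+.008*np.sin(a),.18]) for a in np.linspace(0,6.28,30)])
cv2.polylines(f,[ring.round().astype(int)],True,(0,255,0),1); print(ring.mean(0))
cv2.imwrite("pics/w3.png",f)
E
```

```text
time_s: 13.95
tcp_pos: [0.5515, -0.1514, 0.2247]
eef_rot: [179.9, -0.1, -125.6]
contact_force: [1.0, -0.3, 0.7]
gripper_width: 0.0481
gripper_force: 0.0
time_s: 14.75
tcp_pos: [0.5518, -0.1514, 0.2251]
eef_rot: [180.0, -0.0, -105.1]
contact_force: [0.3, 0.4, -0.7]
gripper_width: 0.048
gripper_force: 0.0
time_s: 15.55
tcp_pos: [0.5228, 0.001, 0.2255]
eef_rot: [-180.0, 0.0, -104.9]
contact_force: [0.9, -0.8, -0.4]
gripper_width: 0.0482
gripper_force: 0.0
t 15.55 tcp [0.5228 0.001  0.2255] [-1.7998e+02  3.0000e-02 -1.0495e+02] j6 -36.6 F [ 0.9 -0.8 -0.4] M [ 0.07 -0.07  0.02] w 0.0482 0.0
units to go [-0.   -0.09  3.08]
[319.67930309 230.83331883]
```

View pics/w3.png

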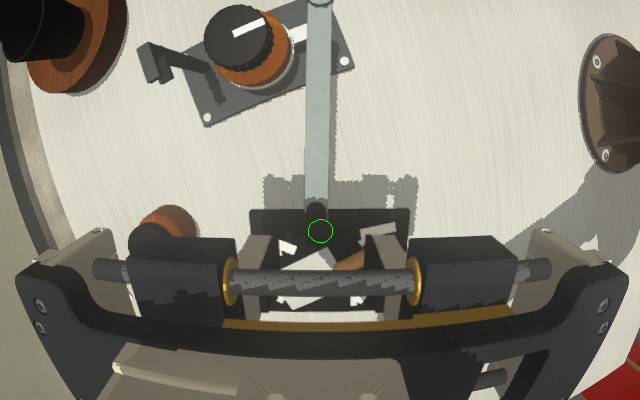

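The ring at (320,231) sits on the bar's line (u about 318) just past the knob base near (316,207), dark against the dark panel. The offset is about 1 mm. I'll descend and pinch.

```bash
python3 -m pendant '[[[0,-0.12,0.6,0,0,0,0.1],[0,0,0.6,0,0,0,0.1],[0,0,0.6,0,0,0,0.1],[0,0,0.6,0,0,0,0.1],[0,0,0.6,0,0,0,0.1],[0,0,0.08,0,0,0,0.1],[0,0,0,0,0,0,0.1],[0,0,0,0,0,0,0.1]]]'
python3 -m pendant '[[[0,0,0,0,0,0,-0.8],[0,0,0,0,0,0,-0.8],[0,0,0,0,0,0,-0.8],[0,0,0,0,0,0,-0.8],[0,0,0,0,0,0,-0.8],[0,0,0,0,0,0,-0.8],[0,0,0,0,0,0,-0.8],[0,0,0,0,0,0,-0.8]]]' 20
python3 -c "
from h import *; togo([.5246,.0006,.164])"
```

```text
time_s: 16.4
tcp_pos: [0.5257, -0.0013, 0.1642]
eef_rot: [-180.0, 0.0, -105.0]
contact_force: [0.3, 0.2, 0.2]
gripper_width: 0.0484
gripper_force: 0.0
time_s: 17.2
tcp_pos: [0.5255, -0.0013, 0.1639]
eef_rot: [-180.0, 0.0, -105.0]
contact_force: [-0.3, 0.7, 1.7]
gripper_width: 0.0154
gripper_force: 20.0
t 17.2 tcp [ 0.5255 -0.0013  0.1639] [-1.7998e+02  1.0000e-02 -1.0499e+02] j6 -36.3 F [-0.3  0.7  1.7] M [ 0.29 -0.11  0.02] w 0.0154 20.0
units to go [-0.08  0.07 -0.  ]
```

Pinched at 15.4 mm. I'll swing along the arc: each row is a 4° turn, an 11.5 mm tangential shift and 0.4 mm inward.

```bash
python3 -m pendant '[[[0.02,-0.576,0,0,0,1,-0.8],[0.02,-0.576,0,0,0,1,-0.8],[0.02,-0.576,0,0,0,1,-0.8],[0.02,-0.576,0,0,0,1,-0.8],[0.02,-0.576,0,0,0,1,-0.8],[0.02,-0.576,0,0,0,1,-0.8],[0.02,-0.576,0,0,0,1,-0.8],[0.02,-0.576,0,0,0,1,-0.8]]]'
python3 - <<'E'
from h import *
s,R=togo([.645,-.142,.164])
d=s["tcp_pos"][:2]-[.4815,-.1588]; print(np.hypot(*d),np.degrees(np.arctan2(d[1],d[0])))
E
```

```text
time_s: 18.0
tcp_pos: [0.6029, -0.0491, 0.1639]
eef_rot: [180.0, -0.1, -137.2]
contact_force: [-4.8, -2.8, 4.9]
gripper_width: 0.0155
gripper_force: 20.0
t 18.0 tcp [ 0.6029 -0.0491  0.1639] [ 1.7997e+02 -1.0000e-01 -1.3717e+02] j6 -61.0 F [-4.8 -2.8  4.9] M [-0.52  1.15  0.02] w 0.0155 20.0
units to go [ 1.62 -4.84 -0.01]
0.16364489683260408 42.11011741956316
```

```bash
python3 -m pendant '[[[0.04,-0.576,0,0,0,1,-0.8],[0.04,-0.576,0,0,0,1,-0.8],[0.02,-0.576,0,0,0,1,-0.8],[0.02,-0.576,0,0,0,1,-0.8],[0.02,-0.576,0,0,0,1,-0.8],[0.02,-0.576,0,0,0,1,-0.8],[0.02,-0.576,0,0,0,1,-0.8],[0.02,-0.576,0,0,0,1,-0.8]]]'
python3 - <<'E'
from h import *
s,R=togo([.645,-.142,.164])
d=s["tcp_pos"][:2]-[.4815,-.1588]; print(np.hypot(*d),np.degrees(np.arctan2(d[1],d[0])))
E
```

```text
time_s: 18.8
tcp_pos: [0.6429, -0.1306, 0.1638]
eef_rot: [180.0, -0.2, -169.2]
contact_force: [-5.6, 0.4, 7.2]
gripper_width: 0.0154
gripper_force: 20.0
t 18.8 tcp [ 0.6429 -0.1306  0.1638] [ 1.7999e+02 -1.6000e-01 -1.6917e+02] j6 -84.7 F [-5.6  0.4  7.2] M [ 0.2   2.07 -0.  ] w 0.0154 20.0
units to go [ 0.   -0.58 -0.01]
0.1637938138494642 9.907561868869674
```

```bash
python3 -m pendant '[[[0.01,-0.1,0,0,0,0.17,-0.8],[0,-0.1,0,0,0,0.17,-0.8],[0,-0.1,0,0,0,0.17,-0.8],[0,-0.1,0,0,0,0.17,-0.8],[0,-0.1,0,0,0,0.17,-0.8],[0,0,0,0,0,0,-0.8],[0,0,0,0,0,0,-0.8],[0,0,0,0,0,0,-0.8]]]'
python3 -c "
from h import *; togo([.645,-.142,.164])"
python3 -m pendant '[[[0,-0.1,0,0,0,0,-0.8],[0,-0.1,0,0,0,0,-0.8],[0,0,0,0,0,0,-0.8],[0,0,0,0,0,0,-0.8],[0,0,0,0,0,0,-0.8],[0,0,0,0,0,0,-0.8],[0,0,0,0,0,0,-0.8],[0,0,0,0,0,0,-0.8]]]'
python3 - <<'E'
from h import *
s,R=togo([.645,-.142,.164])
d=s["tcp_pos"][:2]-[.4815,-.1588]; print(np.hypot(*d),np.degrees(np.arctan2(d[1],d[0])))
E
```

```text
time_s: 19.6
tcp_pos: [0.6443, -0.1404, 0.1639]
eef_rot: [-180.0, -0.1, -172.4]
contact_force: [-4.8, -0.7, 5.6]
gripper_width: 0.0158
gripper_force: 20.0
t 19.6 tcp [ 0.6443 -0.1404  0.1639] [-1.7999e+02 -1.4000e-01 -1.7242e+02] j6 -87.1 F [-4.8 -0.7  5.6] M [-0.27  1.53 -0.07] w 0.0158 20.0
units to go [-0.03 -0.09 -0.01]
time_s: 20.4
tcp_pos: [0.6446, -0.1429, 0.1638]
eef_rot: [179.9, -0.1, -172.4]
contact_force: [-6.1, 4.8, 6.6]
gripper_width: 0.0153
gripper_force: 20.0
t 20.4 tcp [ 0.6446 -0.1429  0.1638] [ 1.7992e+02 -1.4000e-01 -1.7240e+02] j6 -86.7 F [-6.1  4.8  6.6] M [ 1.99  2.1  -0.13] w 0.0153 20.0
units to go [-0.02  0.04 -0.01]
0.16389940681775206 5.555949290075552
```

The force is starting to rise. I'll make one more small push to confirm the stop.

```bash
python3 -m pendant '[[[0,-0.1,0,0,0,0,-0.8],[0,-0.1,0,0,0,0,-0.8],[0,0,0,0,0,0,-0.8],[0,0,0,0,0,0,-0.8],[0,0,0,0,0,0,-0.8],[0,0,0,0,0,0,-0.8],[0,0,0,0,0,0,-0.8],[0,0,0,0,0,0,-0.8]]]'
python3 - <<'E'
from h import *
s,R=togo([.645,-.142,.164])
d=s["tcp_pos"][:2]-[.4815,-.1588]; print(np.hypot(*d),np.degrees(np.arctan2(d[1],d[0])))
E
```

```text
time_s: 21.2
tcp_pos: [0.6448, -0.1433, 0.1637]
eef_rot: [179.7, -0.1, -172.3]
contact_force: [-10.8, 22.6, 11.7]
gripper_width: 0.0152
gripper_force: 20.0
t 21.2 tcp [ 0.6448 -0.1433  0.1637] [ 1.7968e+02 -1.4000e-01 -1.7234e+02] j6 -86.3 F [-10.8  22.6  11.7] M [7.83 3.49 0.04] w 0.0152 20.0
units to go [-0.02  0.06 -0.01]
0.16398737746151226 5.419691754757259
```

There is a hard stop at about 23 N. I'll release, rise and look.

```bash
python3 -m pendant '[[[0,0,0,0,0,0,-0.1],[0,0,0,0,0,0,-0.1],[0,0,0,0,0,0,-0.1],[0,0,0,0,0,0,-0.1],[0,0,-0.5,0,0,0,-0.1],[0,0,-1,0,0,0,-0.1],[0,0,-1,0,0,0,-0.1],[0,0,-1,0,0,0,-0.1]]]'
python3 -m pendant '[[[-0.5,0,-1,0,0,0,0],[-1,0,-1,0,0,0,0],[-1,0,0,0,0,0,0],[-1,0,0,0,0,0,0],[-1,0,0,0,0,0,0],[0,0,0,0,0,0,0],[0,0,0,0,0,0,0],[0,0,0,0,0,0,0]]]'
python3 - <<'E'
from h import *
from plant import vision
togo([.645,-.142,.164])
c=vision.capture("wrist"); t=vision.capture("scene")
a=c["frame"]; b=cv2.resize(t["frame"][170:290,220:400],(640,427),interpolation=cv2.INTER_CUBIC)
cv2.imwrite("pics/end.png",cv2.resize(np.vstack([a[:280],b[:320]]),(640,600)))
E
```

```text
time_s: 22.0
tcp_pos: [0.6467, -0.1482, 0.2352]
eef_rot: [-180.0, 0.0, -172.4]
contact_force: [0.4, 0.6, 1.0]
gripper_width: 0.0392
gripper_force: 0.0
time_s: 22.8
tcp_pos: [0.7354, -0.1362, 0.2742]
eef_rot: [-180.0, 0.0, -172.4]
contact_force: [-1.0, -0.1, 0.0]
gripper_width: 0.0437
gripper_force: 0.0
t 22.8 tcp [ 0.7354 -0.1362  0.2742] [-179.99    0.   -172.41] j6 -86.8 F [-1.  -0.1  0. ] M [ 0.06 -0.17 -0.  ] w 0.0437 0.0
units to go [4.52 0.31 5.51]
```

View pics/end.png

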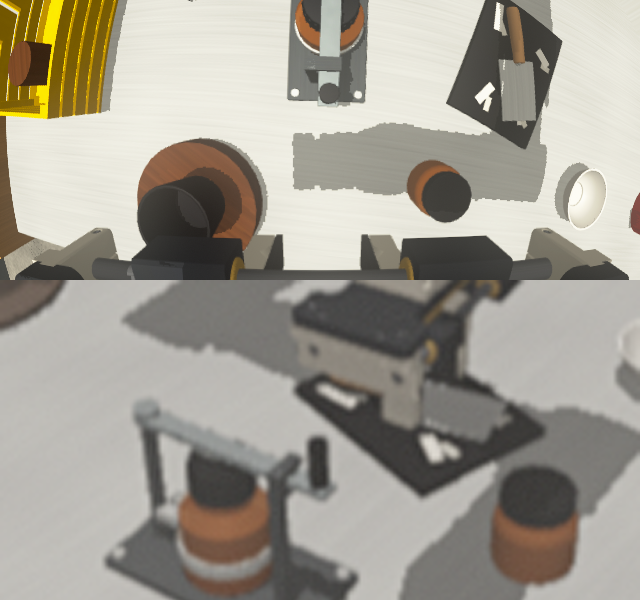

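The bar runs over the cap and is home in the catch at (325,65), with the knob just beyond it at (328,93). The bystanders look undisturbed and the gripper is clear of everything, so I'll hand in.

```bash
python3 -c "
from plant import r; print(r.close_job())"
```

```text
the job is handed in; nothing more can be done
None
```

The cap is turned clockwise to its hard stop and the hasp bar is then swung over it into the catch; the job was handed in at about 23 s, with the bystanders looking undisturbed in the last pictures.

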